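Turn the row of stakes round for the student opposite

ROBOT

A 6-joint arm with a two-finger parallel gripper is mounted at the origin on the work surface. World frame = base frame: x ahead of the robot, y to its left, z up, the work surface at z = 0. Lengths are in m, angles in rad, forces in N, time in s.
With the tool pointing down it reaches from about 0.275 to 0.75 m from the base axis. Payload 10.2 kg.
Tool frame: the origin (TCP) lies at the very end of the fingers, on their centre line; the grasp point (between the pads) lies 19 mm behind it; y points along the fingers, x is the direction in which the jaws open and shut, and the axes are right-handed (so a half turn about y gives the same grasp; the last joint's range is limited). The gripper opens to 88 mm and grips with 3 to 60 N. Pads are 18 mm wide; open, the fingers measure 123 mm over their backs; the gripper's body (75 mm by 187 mm) begins 45 mm behind the grasp point.
Start: joints at [-1.425, 0.313, 1.498, -0, 1.331, -0.223], TCP at [0.189, -0.49, 0.239] pointing down, gripper open.
Joint ranges: [-2.94, 2.94], [-0.97, 2.17], [0.19, 2.56], [-1.23, 4.37], [0.02, 3.11], [-2.88, 2.88]. Speed limits (rad/s): [2.39, 2.39, 3.01, 3.14, 3.14, 3.14].

INTERFACE

Orientations are given as a unit quaternion [w, x, y, z].
In Python, from rig import manip gives the robot as it stands. The module is installed in compiled form; this text tells all that it offers.
- The arm moves only by the shell command python3 -m creep 'ROWS' [FORCE]. ROWS is JSON, a list of rows, each an object with "claw": the opening in per cent of the stroke, from 0 (shut) to 100 (fully open); "translation": the shift along the world's x, y, z in cm, a list of three; "turn": the turn, a rotation vector about the world's x, y, z in rad, a list of three. A call has exactly 8 rows; each row shifts and turns the commanded pose from where the row before left it; what a row does not reach is not made up. A row lasts 1/8 s, in which the tool goes at most 62.5 mm and 10.7 degrees, less where a joint would pass 70% of its speed; a pose out of reach is approached as far as the arm can. A call is refused whole if a number of a shift passes 6.25 or a number of a turn 0.188, either way. A call with a gripper value outside its range is refused whole. The fingers move at their own pace and stop on an object; FORCE is the grip in N (left out, the last holds). Time passes only in rows, so rows that do not move let the fingers close, or fill a call up. It gives the time, the measured TCP pose, the force and the opening at its end, in the units of the state.
- manip.get_state(): the state, without advancing time (a new reading comes with each control period).
- manip.capture(name): name is "side" or "top" or "wrist"; returns a dict with "frame" (420x560x3 uint8, red, green, blue), "camera_matrix" (3x3 intrinsics, pixels), "world_to_cam" (4x4, takes a point from world to camera coordinates). Camera axes: x right, y up, looking along -z (the intrinsics and any distortion apply to the point x, -y, -z); pixel columns grow to the right and rows downward; lengths in m; the calibration is good to about 2 mm. The wrist camera is an equidistant fisheye: a pixel r from the principal point sees the ray r / f radians off the axis. A picture is of the moment at which its call begins. There is no depth.
- manip.sign_off(): hands the job in, once; it reports no verdict.
The state is a dict: "t": time; "qpos": joint angles; "qd": joint speeds; "effort": joint torques, N m; "tool_pos": TCP position; "tcp_rot": TCP orientation; "contact_force": force on the tool from outside, world axes, zero at the start; "torque": the same for the moment, N m; "grip_width": finger opening in m.
Only numpy, scipy, OpenCV 4.12 (cv2) and the standard library are available. Lean on these libraries where they do the work, as an engineer would, in place of code of your own. Each camera call takes 0.05 s, during which the arm holds its last target. There are 200 camera calls.

TASK

The four steel forming stakes stand on the dark board in the order they will be used; move them to the empty wooden rack in the reverse order, one upright in each bay, so that the student across the bench finds the same sequence: the leftmost stake goes into the rightmost bay, the rightmost into the leftmost, and so on. Set each one down gently on the floor of its bay without dropping it or knocking any over, and leave the mallet, bowl and copper flower where they are.

Things in the scene. Friction and masses are not known exactly. Their poses are not given: they have to be found in the camera images.
- stake_dome: Loose steel stake, 0.55 kg nominal, standing upright: dark round foot 44 mm across and 8 mm high, then a dark round body 40 mm across from 8 to 50 mm height (the place to grip), then a bright head, nowhere wider than the body. Origin: centre of the foot's underside; z up; any yaw. Head: a smooth round dome, 39 mm across, from 50 to 69 mm height, covering the body's top.
- stake_square: Loose steel stake, 0.55 kg nominal, standing upright: dark round foot 44 mm across and 8 mm high, then a dark round body 40 mm across from 8 to 50 mm height (the place to grip), then a bright head, nowhere wider than the body. Origin: centre of the foot's underside; z up; any yaw. Head: a flat-topped square block 26 x 26 mm, from 50 to 72 mm height.
- stake_ridge: Loose steel stake, 0.55 kg nominal, standing upright: dark round foot 44 mm across and 8 mm high, then a dark round body 40 mm across from 8 to 50 mm height (the place to grip), then a bright head, nowhere wider than the body. Origin: centre of the foot's underside; z up; any yaw. Head: a narrow bar 38 mm long (along its own y) and 9 mm wide, from 50 to 72 mm height.
- stake_cone: Loose steel stake, 0.55 kg nominal, standing upright: dark round foot 44 mm across and 8 mm high, then a dark round body 40 mm across from 8 to 50 mm height (the place to grip), then a bright head, nowhere wider than the body. Origin: centre of the foot's underside; z up; any yaw. Head: a slim pointed cone, 24 mm across at its base, from 50 to 80 mm height.
- pad_dome: Fixed cork pad 60 x 60 x 4 mm on the dark board (85 x 350 x 12 mm). The dome stake starts on it, within 6 mm of its middle, foot 16 mm above the bench. The four pads look alike, in a row 85 mm apart, in shuffled order; they stay put. Origin: centre of its underside, 12 mm above the bench; its y runs along the row to the robot's left (within 9 degrees).
- pad_square: Fixed cork pad 60 x 60 x 4 mm on the dark board (85 x 350 x 12 mm). The square stake starts on it, within 6 mm of its middle, foot 16 mm above the bench. The four pads look alike, in a row 85 mm apart, in shuffled order; they stay put. Origin: centre of its underside, 12 mm above the bench; its y runs along the row to the robot's left (within 9 degrees).
- pad_ridge: Fixed cork pad 60 x 60 x 4 mm on the dark board (85 x 350 x 12 mm). The ridge stake starts on it, within 6 mm of its middle, foot 16 mm above the bench. The four pads look alike, in a row 85 mm apart, in shuffled order; they stay put. Origin: centre of its underside, 12 mm above the bench; its y runs along the row to the robot's left (within 9 degrees).
- pad_cone: Fixed cork pad 60 x 60 x 4 mm on the dark board (85 x 350 x 12 mm). The cone stake starts on it, within 6 mm of its middle, foot 16 mm above the bench. The four pads look alike, in a row 85 mm apart, in shuffled order; they stay put. Origin: centre of its underside, 12 mm above the bench; its y runs along the row to the robot's left (within 9 degrees).
- rack: Fixed pale wooden rack 85 (x) by 350 (y) by 20 mm high, with four square bays in a row, each 64 x 64 mm inside, floor 12 mm above the bench, walls 8 mm high. Origin: middle of the underside; bay centres at x 0, y -127.5, -42.5, 42.5, 127.5 mm; its y points to the robot's left (within 9 degrees). The rack stands either beyond the board or nearer the robot.
- mallet: Bystander: loose wooden mallet lying flat to the robot's right of the racks, about 250 mm long, head 56 mm across and 90 mm wide. Origin: on the bench under the handle, 120 mm from the handle's end.
- bowl: Bystander: small loose green plastic bowl, 90 mm across, 40 mm high, to the left of the racks. Origin: centre of its underside.
- rosette: Bystander: loose copper flower, about 50 mm across, 25 mm high, on the right of the racks. Origin: centre of its underside.
Mind the look-alikes: they are no part of the job. What is shaped like the stake_cone but green or yellow is not meant.

How it is judged:
By the outcome, as a careful person would: the job done as asked, in the order asked, and still so for the second after the job is handed in, with the robot touching nothing.
It also fails if it takes over 120 s, if anything falls off the work surface, if the arm or the gripper's body presses on something with over 40 N, if the wrist force passes 120 N, or if a joint passes its speed limit or range.

## Working session

There is one attempt and no reset: what is moved stays moved. The work goes in short steps, Python scripts to look and compute and a shell command to move; the robot and the scene stay as the last step left them, time stands still between calls to the robot, and variables do not carry over. Pictures are saved under pics/ and viewed, about 12 in all and at most 16, crops included, and the job is handed in when it is done.

```bash
mkdir -p pics; cat > h.py <<'E'
import numpy as np, cv2
from rig import manip
def ray(c,u,v):
    K=c["camera_matrix"];T=c["world_to_cam"];R=T[:3,:3];o=-R.T@T[:3,3]
    d=R.T@np.array([(u-K[0,2])/K[0,0],-(v-K[1,2])/K[1,1],-1]);return o,d
def onz(c,u,v,z):
    o,d=ray(c,u,v);return o+d*(z-o[2])/d[2]
def proj(c,p):
    K=c["camera_matrix"];T=c["world_to_cam"];q=T[:3,:3]@p+T[:3,3]
    return K[0,0]*q[0]/-q[2]+K[0,2],K[1,1]*-q[1]/-q[2]+K[1,2]
E
python3 - <<'E'
from h import *
for n in("top","side"):
    c=manip.capture(n);cv2.imwrite(f"pics/{n}0.png",c["frame"][:,:,::-1])
    np.savez(f"{n}0.npz",**c);print(n,c["camera_matrix"].round(1).tolist(),c["world_to_cam"].round(3).tolist(),c.keys())
print(manip.get_state())
E
```

```text
top [[382.4, 0.0, 281.6], [0.0, 382.4, 214.7], [0.0, 0.0, 1.0]] [[0.026, -1.0, 0.01, -0.019], [0.994, 0.027, 0.108, -0.546], [-0.109, 0.007, 0.994, -0.914], [0.0, 0.0, 0.0, 1.0]] dict_keys(['frame', 'camera_matrix', 'world_to_cam'])
side [[475.5, 0.0, 277.3], [0.0, 475.5, 207.8], [0.0, 0.0, 1.0]] [[0.687, -0.726, -0.001, -0.397], [0.396, 0.373, 0.839, -0.243], [-0.609, -0.577, 0.544, -0.889], [0.0, 0.0, 0.0, 1.0]] dict_keys(['frame', 'camera_matrix', 'world_to_cam'])
{'t': 0.1, 'qpos': array([-1.42535897e+00,  3.13366387e-01,  1.49833608e+00, -8.40511902e-06,
        1.33100351e+00, -2.23427878e-01]), 'qd': array([-0.00017441,  0.00022558, -0.0032016 ,  0.0005045 , -0.00047109,
        0.00134155]), 'effort': array([ 2.07023426e-03, -4.02815080e+01, -2.52644223e+01,  6.94973627e-02,
        3.42164095e-02, -5.48627179e-05]), 'tool_pos': array([ 0.18923374, -0.48947982,  0.23824187]), 'tcp_rot': array([ 0.58350195, -0.58292793,  0.40009457, -0.39955579]), 'contact_force': array([-0.34598875, -1.60826431,  0.6422461 ]), 'torque': array([0.03768516, 0.00395113, 0.02443283]), 'grip_width': 0.08799334696277165}
```

View pics/top0.png

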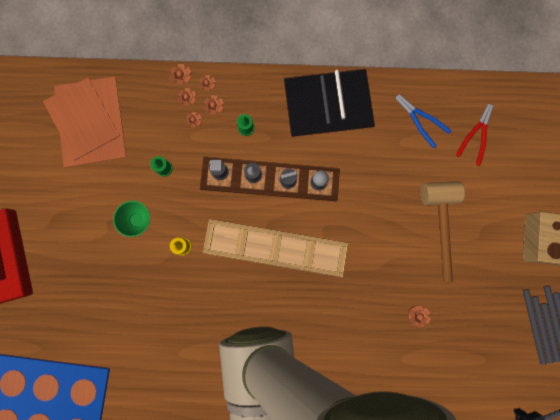

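View pics/side0.png

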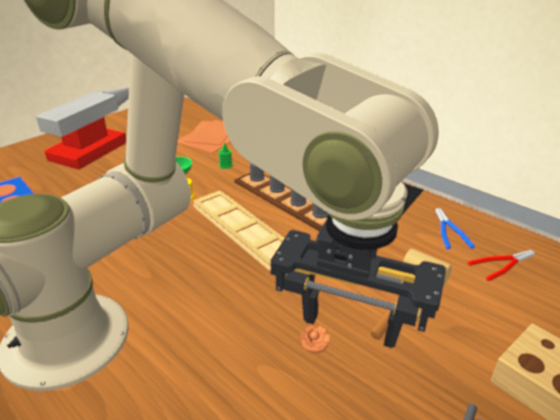

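The top view, in pixels, shows the dark board with four stakes at about (218,170), (253,172), (289,178) and (320,180). The empty rack is nearer the robot at (275,247). Cone look-alikes are green at (161,165) and (245,125), and yellow at (179,246). The grey one on the board should be the real cone. I'll check that in a crop and measure.

```bash
python3 - <<'E'
from h import *
c=dict(np.load("top0.npz"));f=c["frame"];hsv=cv2.cvtColor(f,cv2.COLOR_RGB2HSV)
crop=f[145:285,190:360];cv2.imwrite("pics/crop0.png",cv2.resize(crop,None,fx=4.5,fy=4.2,interpolation=cv2.INTER_CUBIC)[:,:,::-1])
def rect(m,z,name):
    m=m.astype(np.uint8);n,l,s,ce=cv2.connectedComponentsWithStats(m)
    k=1+np.argmax(s[1:,4]);ct=cv2.findContours((l==k).astype(np.uint8),cv2.RETR_EXTERNAL,cv2.CHAIN_APPROX_NONE)[0][0][:,0]
    w=np.array([onz(c,u,v,z)[:2] for u,v in ct]).astype(np.float32)
    r=cv2.minAreaRect(w);print(name,np.round(r[0],4),np.round(r[1],4),r[2]);return r
roi=np.zeros(f.shape[:2],bool);roi[210:285,195:360]=1
rect(roi&(hsv[:,:,2]>175),.02,"rack")
roi[:]=0;roi[150:206,195:345]=1
m=roi&(hsv[:,:,2]<75)
m=cv2.morphologyEx(m.astype(np.uint8),cv2.MORPH_CLOSE,np.ones((15,15)))
rect(m,.012,"board")
g=roi&(hsv[:,:,1]<70)&(hsv[:,:,2]>50)
n,l,s,ce=cv2.connectedComponentsWithStats(g.astype(np.uint8))
for i in range(1,n):
    if s[i,4]>15: print(s[i],ce[i],onz(c,*ce[i],.075+.006).round(4))
pk=roi&(hsv[:,:,2]>100)&(hsv[:,:,1]>70)
n,l,s,ce=cv2.connectedComponentsWithStats(pk.astype(np.uint8))
for i in range(1,n):
    if s[i,4]>30:
        x,y,w,h,a=s[i];print("pad",s[i],[onz(c,u,v,.016).round(4)[:2] for u,v in((x,y),(x+w-1,y+h-1))])
E
```

```text
rack [0.4645 0.0093] [0.3483 0.0796] 81.69476318359375
board [0.6392 0.0264] [0.3458 0.0829] 86.630615234375
[209 159  18  21 230] [216.53043478 167.49565217] [0.6488 0.152  0.081 ]
[244 163  18  20 234] [251.87179487 171.53846154] [0.6415 0.0683 0.081 ]
[280 169  17  19 240] [287.85833333 177.37083333] [ 0.6299 -0.0169  0.081 ]
[311 170  18  20 256] [319.28125   179.3046875] [ 0.6273 -0.0912  0.081 ]
pad [ 195  150  150   56 3815] [array([0.7076, 0.2197]), array([ 0.5768, -0.1612])]
pad [207 162  26  25 303] [array([0.6773, 0.1877]), array([0.6174, 0.1219])]
pad [240 164  27  26 332] [array([0.6746, 0.1039]), array([0.6121, 0.036 ])]
pad [274 167  26  26 317] [array([0.6692, 0.0175]), array([ 0.6068, -0.0473])]
pad [307 170  26  26 319] [array([ 0.6639, -0.0664]), array([ 0.6014, -0.1307])]
```

View pics/crop0.png

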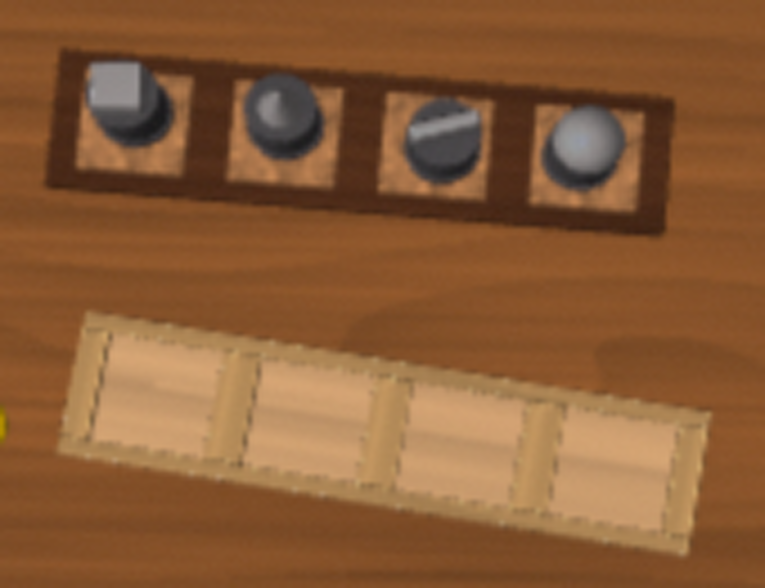

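Left to right the crop shows square, cone (grey and slim), ridge and dome, all on the board. The grey cone is the right one, and the green and yellow ones lie off the board. Next I'll refine the positions and work out the moves.

```bash
python3 - <<'E'
from h import *
from scipy.spatial.transform import Rotation as R
c=dict(np.load("top0.npz"))
P=lambda x,y:(x/4.5+190-.4,y/4.2+145-.4)
for n,x,y,z in[("sq head",115,85,.088),("sq foot-bottom",137,112,.04),("cone tip",268,95,.095),("cone body",283,113,.066),("ridge head",443,124,.088),("ridge body",443,136,.066),("dome",587,138,.071)]:
    print(n,onz(c,*P(x,y),z)[:2].round(4))
pads=[(135,124),(285,133),(435,146),(586,159)]
print("pads",[onz(c,*P(*p),.016)[:2].round(4) for p in pads])
bays=[(159,397),(308,418),(463,440),(616,468)]
print("bays",[onz(c,*P(*p),.012)[:2].round(4) for p in bays])
cor=[(86,312),(711,412),(688,553),(60,452)]
print("rack corners",[onz(c,*P(*p),.02)[:2].round(4) for p in cor], np.mean([onz(c,*P(*p),.02)[:2] for p in cor],0))
o=-c["world_to_cam"][:3,:3].T@c["world_to_cam"][:3,3];print("cam",o)
s=manip.get_state();q=s["tcp_rot"];M=R.from_quat(q[[1,2,3,0]]).as_matrix();print(M.round(3))
E
```

```text
sq head [0.6534 0.1543]
sq foot-bottom [0.649  0.1498]
cone tip [0.6484 0.0739]
cone body [0.6449 0.068 ]
ridge head [ 0.6361 -0.017 ]
ridge body [ 0.634  -0.0177]
dome [ 0.6339 -0.094 ]
pads [array([0.647 , 0.1545]), array([0.6438, 0.0701]), array([ 0.6383, -0.0144]), array([ 0.6327, -0.0995])]
bays [array([0.4834, 0.1346]), array([0.4732, 0.0518]), array([ 0.4624, -0.0344]), array([ 0.4481, -0.1193])]
rack corners [array([0.5322, 0.1759]), array([ 0.4823, -0.1702]), array([ 0.3997, -0.1583]), array([0.4495, 0.1862])] [0.46592397 0.00840233]
cam [0.44401563 0.00221443 0.96764816]
[[ 0.361 -0.     0.933]
 [-0.933  0.001  0.361]
 [-0.001 -1.     0.   ]]
```

```bash
python3 -m creep '[{"claw":100,"translation":[2.8,4.0,0],"turn":[0,0,0.07]},{"claw":100,"translation":[2.8,4.0,0],"turn":[0,0,0.07]},{"claw":100,"translation":[2.8,4.0,0],"turn":[0,0,0.07]},{"claw":100,"translation":[2.8,4.0,0],"turn":[0,0,0.07]},{"claw":100,"translation":[2.8,4.0,0],"turn":[0,0,0.07]},{"claw":100,"translation":[2.8,4.0,0],"turn":[0,0,0.07]},{"claw":100,"translation":[2.8,4.0,0],"turn":[0,0,0.07]},{"claw":100,"translation":[2.8,4.0,0],"turn":[0,0,0.07]}]' 25
python3 -m creep '[{"claw":100,"translation":[2.8,4.0,0],"turn":[0,0,0.07]},{"claw":100,"translation":[2.8,4.0,0],"turn":[0,0,0.07]},{"claw":100,"translation":[2.8,4.0,0],"turn":[0,0,0.07]},{"claw":100,"translation":[2.8,4.0,0],"turn":[0,0,0.07]},{"claw":100,"translation":[2.8,4.0,0],"turn":[0,0,0.07]},{"claw":100,"translation":[2.8,4.0,0],"turn":[0,0,0.07]},{"claw":100,"translation":[1.4,0.1,0],"turn":[0,0,0.07]},{"claw":100,"translation":[0,0,0],"turn":[0,0,0.07]}]'
python3 - <<'E'
from h import *
from scipy.spatial.transform import Rotation as R
s=manip.get_state();print(s["tool_pos"],R.from_quat(s["tcp_rot"][[1,2,3,0]]).as_matrix().round(3),s["qpos"].round(2))
c=manip.capture("wrist");np.savez("w1.npz",**c);cv2.imwrite("pics/w1.png",c["frame"][:,:,::-1]);print(c["camera_matrix"],c["world_to_cam"].round(3))
E
```

```text
t: 1.1
tool_pos: [0.4139, -0.1682, 0.2386]
tcp_rot: [0.671, -0.671, 0.222, -0.222]
contact_force: [-0.2, -0.8, 0.2]
grip_width: 0.0878
t: 2.1
tool_pos: [0.5957, 0.0719, 0.2377]
tcp_rot: [0.707, -0.707, 0.028, -0.027]
contact_force: [-1.1, -0.2, -0.1]
grip_width: 0.088
[0.59568562 0.07188829 0.23774864] [[ 0.997 -0.001  0.079]
 [-0.079  0.     0.997]
 [-0.001 -1.    -0.   ]] [-0.07  0.48  1.26 -0.    1.4   0.  ]
[[325.1922621    0.         275.82498681]
 [  0.         325.1922621  211.40747638]
 [  0.           0.           1.        ]] [[ 0.997 -0.078 -0.001 -0.587]
 [ 0.075  0.961 -0.267 -0.077]
 [ 0.022  0.266  0.964 -0.419]
 [ 0.     0.     0.     1.   ]]
```

View pics/w1.png

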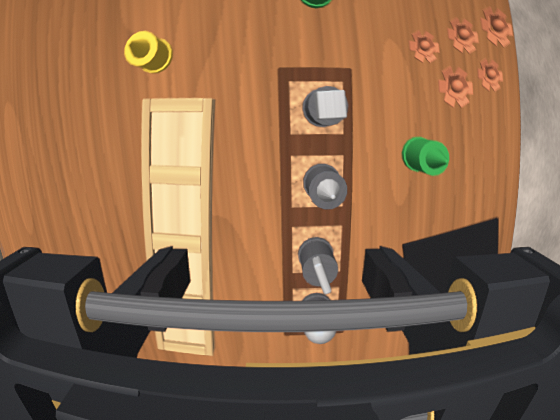

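The wrist view (up is +y) shows square at (330,105), cone tip at (329,187), ridge at (321,275) and dome at (320,330), with the rack on the left. I'll cross-check the coordinates with fisheye rays.

```bash
cat >> h.py <<'E'
def fray(c,u,v):
    K=c["camera_matrix"];T=c["world_to_cam"];R=T[:3,:3];o=-R.T@T[:3,3]
    a=np.array([(u-K[0,2])/K[0,0],(v-K[1,2])/K[1,1]]);t=np.hypot(*a);s=np.sin(t)/t
    return o,R.T@np.array([a[0]*s,-a[1]*s,-np.cos(t)])
def fonz(c,u,v,z):
    o,d=fray(c,u,v);return (o+d*(z-o[2])/d[2]).round(4)
E
python3 - <<'E'
from h import *
c=dict(np.load("w1.npz"))
for n,u,v,z in[("sq",331,105,.088),("sqbase",321,107,.03),("sqpad",317,107,.016),("cone",329,187,.095),("conepad",318,182,.016),("ridgehead",321,276,.088),("padridge",314,256,.016),
 ("rackTL",143,99,.02),("rackTR",213,98,.02),("bay1",180,136,.012),("bay2",180,209,.012),("rackBL",157,352,.02),("rackBR",211,354,.02)]: print(n,fonz(c,u,v,z)[:2])
E
```

```text
sq [0.6511 0.1538]
sqbase [0.65   0.1548]
sqpad [0.6474 0.1556]
cone [0.644  0.0797]
conepad [0.6433 0.0699]
ridgehead [ 0.6342 -0.0129]
padridge [ 0.6345 -0.0217]
rackTL [0.4492 0.1868]
rackTR [0.5329 0.1755]
bay1 [0.488  0.1371]
bay2 [0.4761 0.0497]
rackBL [ 0.3971 -0.1647]
rackBR [ 0.4819 -0.1663]
```

```bash
python3 -m creep '[{"claw":100,"translation":[2.7,4.1,0],"turn":[0,0,0]},{"claw":100,"translation":[2.8,4.1,0],"turn":[0,0,0]},{"claw":100,"translation":[0,0,-4],"turn":[0,0,0]},{"claw":100,"translation":[0,0,-4],"turn":[0,0,0]},{"claw":100,"translation":[0,0,-2],"turn":[0,0,0]},{"claw":100,"translation":[0,0,0],"turn":[0,0,0]},{"claw":100,"translation":[0,0,0],"turn":[0,0,0]},{"claw":100,"translation":[0,0,0],"turn":[0,0,0]}]' 25
python3 - <<'E'
from h import *
c=manip.capture("wrist");np.savez("w2.npz",**c);cv2.imwrite("pics/w2.png",c["frame"][:,:,::-1])
E
```

```text
t: 3.15
tool_pos: [0.6507, 0.1533, 0.14]
tcp_rot: [0.707, -0.706, 0.028, -0.03]
contact_force: [-0.2, -0.2, 1.1]
grip_width: 0.0879
```

View pics/w2.png

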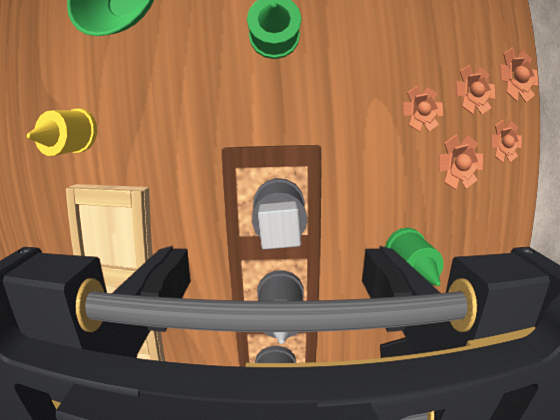

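The square stake's head is at (280,225), and its body sits centred between the fingers. A green decoy stands at (415,255).

```bash
python3 - <<'E'
from h import *
c=dict(np.load("w2.npz"))
for n,u,v,z in[("sqhead",280,226,.088),("sqfoot far edge",278,181,.066),("bodyL",252,208,.066),("bodyR",307,208,.066),("pad",273,207,.016),("green base",404,238,.0),("green tip",437,283,.064),("cone bodyL",257,290,.066),("cone bodyR",303,290,.066),("cone far",280,270,.066)]: print(n,fonz(c,u,v,z)[:2])
E
```

```text
sqhead [0.6531 0.1571]
sqfoot far edge [0.6541 0.1822]
bodyL [0.6344 0.1647]
bodyR [0.6728 0.1615]
pad [0.6477 0.1512]
green base [0.7733 0.1051]
green tip [0.7808 0.0868]
cone bodyL [0.6313 0.0998]
cone bodyR [0.6665 0.0968]
cone far [0.6502 0.1155]
```

```bash
python3 -m creep '[{"claw":100,"translation":[0.2,0.2,-2.5],"turn":[0,0,0]},{"claw":100,"translation":[0,0,-3],"turn":[0,0,0]},{"claw":100,"translation":[0,0,-2.8],"turn":[0,0,0]},{"claw":100,"translation":[0,0,-2],"turn":[0,0,0]},{"claw":100,"translation":[0,0,0],"turn":[0,0,0]},{"claw":35,"translation":[0,0,0],"turn":[0,0,0]},{"claw":35,"translation":[0,0,0],"turn":[0,0,0]},{"claw":35,"translation":[0,0,0],"turn":[0,0,0]}]' 30
python3 -m creep '[{"claw":30,"translation":[0,0,0],"turn":[0,0,0]},{"claw":30,"translation":[0,0,0],"turn":[0,0,0]},{"claw":30,"translation":[0,0,0],"turn":[0,0,0]},{"claw":30,"translation":[0,0,0],"turn":[0,0,0]},{"claw":30,"translation":[0,0,0.5],"turn":[0,0,0]},{"claw":30,"translation":[0,0,1],"turn":[0,0,0]},{"claw":30,"translation":[0,0,0.5],"turn":[0,0,0]},{"claw":30,"translation":[0,0,0],"turn":[0,0,0]}]'
```

```text
t: 4.2
tool_pos: [0.6525, 0.1553, 0.0364]
tcp_rot: [0.707, -0.706, 0.029, -0.029]
contact_force: [0.1, 0.1, 0.5]
grip_width: 0.0601
t: 5.2
tool_pos: [0.6524, 0.1553, 0.0562]
tcp_rot: [0.707, -0.706, 0.029, -0.029]
contact_force: [-0.3, -0.6, -6.6]
grip_width: 0.0392
```

```bash
python3 -m creep '[{"claw":30,"translation":[0,0,3],"turn":[0,0,0]},{"claw":30,"translation":[0,0,4],"turn":[0,0,0]},{"claw":30,"translation":[-2,-2.5,2.5],"turn":[0,0,0]},{"claw":30,"translation":[-3.5,-5,0],"turn":[0,0,0]},{"claw":30,"translation":[-4,-5,0],"turn":[0,0,0]},{"claw":30,"translation":[-4,-5,0],"turn":[0,0,0]},{"claw":30,"translation":[-4,-5,0],"turn":[0,0,0]},{"claw":30,"translation":[-3,-4.8,0],"turn":[0,0,0]}]'
python3 -m creep '[{"claw":30,"translation":[0,0,0],"turn":[0,0,0]},{"claw":30,"translation":[0,0,-2],"turn":[0,0,0]},{"claw":30,"translation":[0,0,-3],"turn":[0,0,0]},{"claw":30,"translation":[0,0,-2],"turn":[0,0,0]},{"claw":30,"translation":[0,0,-1],"turn":[0,0,0]},{"claw":30,"translation":[0,0,0],"turn":[0,0,0]},{"claw":30,"translation":[0,0,0],"turn":[0,0,0]},{"claw":30,"translation":[0,0,0],"turn":[0,0,0]}]'
python3 - <<'E'
from h import *
for n in("wrist","top"):
    c=manip.capture(n);np.savez(n+"3.npz",**c);cv2.imwrite(f"pics/{n}3.png",c["frame"][:,:,::-1])
E
```

```text
t: 6.2
tool_pos: [0.4485, -0.1153, 0.1509]
tcp_rot: [-0.706, 0.707, -0.029, 0.029]
contact_force: [0.4, -1.6, -6.3]
grip_width: 0.0393
t: 7.2
tool_pos: [0.4505, -0.1142, 0.0714]
tcp_rot: [-0.706, 0.707, -0.029, 0.029]
contact_force: [-0.5, 1.0, -5.7]
grip_width: 0.0392
```

View pics/wrist3.png

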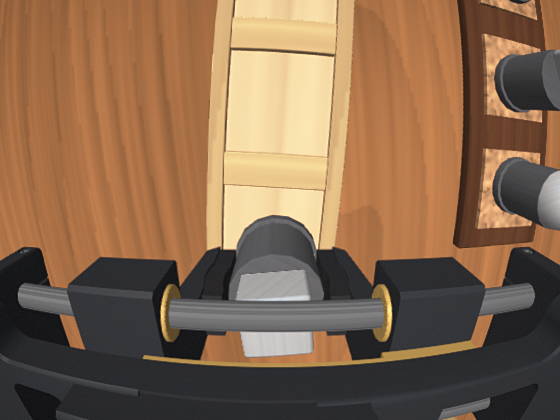

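```bash
python3 - <<'E'
from h import *
c=dict(np.load("wrist3.npz"))
for n,u,v,z in[("div34 center",277,168,.02),("div23 center",283,34,.02),("wall left outer",208,230,.02),("wall right outer",337,230,.02),("head c",275,300,.0714-.021+.072),("body far",275,222,.0714-.021+.05)]: print(n,fonz(c,u,v,z)[:2])
E
```

```text
div34 center [ 0.454  -0.0733]
div23 center [0.4643 0.0087]
wall left outer [ 0.4063 -0.1093]
wall right outer [ 0.4894 -0.1161]
head c [ 0.4505 -0.1027]
body far [ 0.4521 -0.0824]
```

The wrist view has the held stake centred about 12 mm further to +y than the TCP. I'll check that against the top view.

```bash
python3 - <<'E'
from h import *
c=dict(np.load("top3.npz"))
t=np.array([.4505,-.1142,.0714]);u,v=map(int,proj(c,t));print(u,v,[np.round(proj(c,p),1) for p in(t+[0,.0,.05],np.array([.6531,.1571,.088]),np.array([.6462,.07,.095]))])
f=c["frame"];a=f[150:280,200:370];cv2.imwrite("pics/top3c.png",cv2.resize(a,None,fx=4.5,fy=4.5,interpolation=cv2.INTER_CUBIC)[:,:,::-1])
c=manip.capture("side");np.savez("side3.npz",**c);u,v=map(int,proj(c,t));print(u,v)
x,y=max(u-80,0),max(v-80,0);print(x,y)
cv2.imwrite("pics/side3c.png",cv2.resize(c["frame"][y:y+150,x:x+190],None,fx=4,fy=4,interpolation=cv2.INTER_CUBIC)[:,:,::-1])
E
```

```text
327 254 [array([330.5, 254.8]), array([214. , 164.9]), array([250.8, 168.2])]
275 229
195 149
```

View pics/side3c.png

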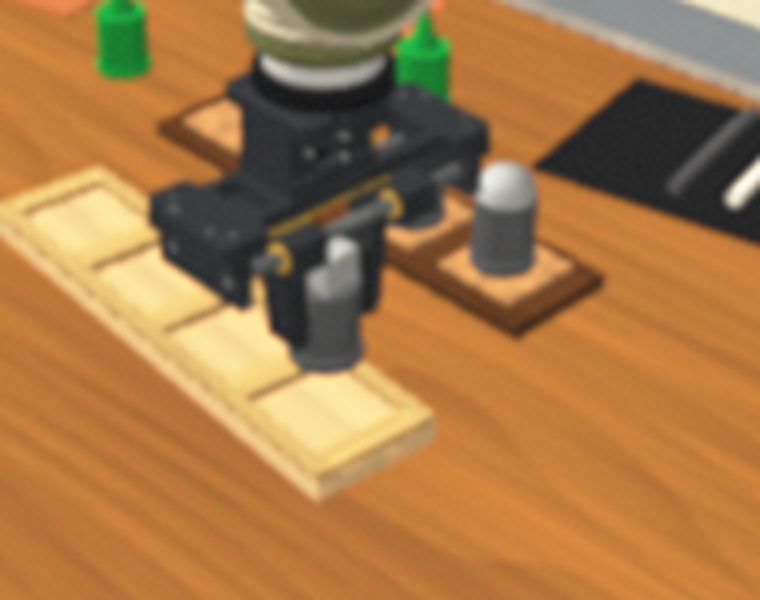

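```bash
python3 - <<'E'
from h import *
c=dict(np.load("side3.npz"))
Q=lambda x,y:(x/4+195-.4,y/4+149-.4)
for n,x,y,z in[("foot c",325,353,.0504),("foot bottom edge",328,370,.0504),("head top",343,247,.122),("dome foot c",502,262,.016),("rack corner R",435,412,.02),("rack corner near",319,480,.02),("rack corner left",2,208,.02)]:print(n,onz(c,*Q(x,y),z)[:2].round(4))
E
```

```text
foot c [ 0.4515 -0.115 ]
foot bottom edge [ 0.4412 -0.1272]
head top [ 0.4581 -0.1226]
dome foot c [ 0.6329 -0.0978]
rack corner R [ 0.4834 -0.1704]
rack corner near [ 0.3958 -0.1635]
rack corner left [0.4515 0.1795]
```

View pics/top3c.png

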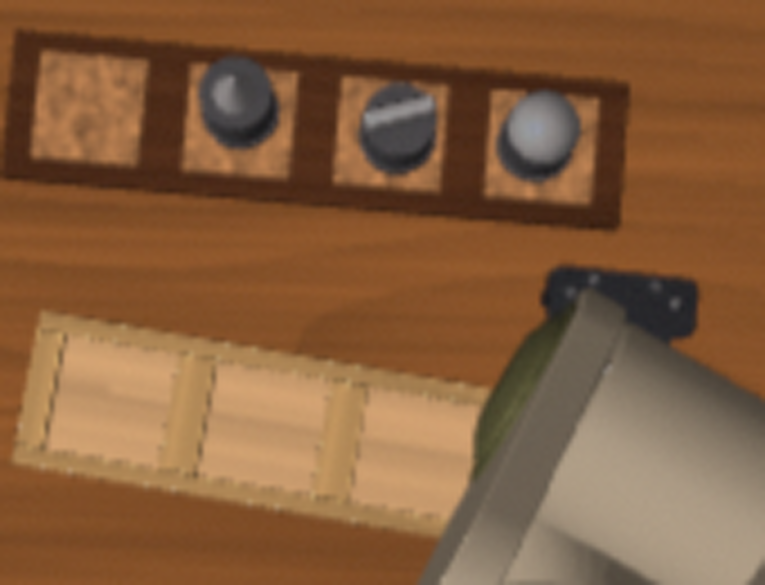

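Side rays put the held foot at about (.452,-.115), which agrees with the TCP. I read the near-field wrist estimate as biased: the head is partly hidden by the rod. I'll nudge the stake to the bay centre and lower it slowly.

```bash
python3 -m creep '[{"claw":30,"translation":[-0.3,-0.2,-1],"turn":[0,0,0]},{"claw":30,"translation":[0,0,-1],"turn":[0,0,0]},{"claw":30,"translation":[0,0,-0.8],"turn":[0,0,0]},{"claw":30,"translation":[0,0,-0.4],"turn":[0,0,0]},{"claw":30,"translation":[0,0,-0.2],"turn":[0,0,0]},{"claw":30,"translation":[0,0,-0.1],"turn":[0,0,0]},{"claw":30,"translation":[0,0,0],"turn":[0,0,0]},{"claw":30,"translation":[0,0,0],"turn":[0,0,0]}]'
python3 -m creep '[{"claw":30,"translation":[0,0,-0.1],"turn":[0,0,0]},{"claw":30,"translation":[0,0,-0.1],"turn":[0,0,0]},{"claw":30,"translation":[0,0,-0.1],"turn":[0,0,0]},{"claw":30,"translation":[0,0,0],"turn":[0,0,0]},{"claw":30,"translation":[0,0,0],"turn":[0,0,0]},{"claw":30,"translation":[0,0,0],"turn":[0,0,0]},{"claw":30,"translation":[0,0,0],"turn":[0,0,0]},{"claw":30,"translation":[0,0,0],"turn":[0,0,0]}]'
```

```text
t: 8.35
tool_pos: [0.4472, -0.1162, 0.0359]
tcp_rot: [-0.706, 0.707, -0.029, 0.029]
contact_force: [-0.4, -0.4, -6.5]
grip_width: 0.0391
t: 9.35
tool_pos: [0.4471, -0.1161, 0.0327]
tcp_rot: [-0.707, 0.707, -0.029, 0.029]
contact_force: [-0.7, 0.0, -6.9]
grip_width: 0.0396
```

```bash
python3 -m creep '[{"claw":30,"translation":[0,0,-0.05],"turn":[0,0,0]},{"claw":30,"translation":[0,0,-0.05],"turn":[0,0,0]},{"claw":30,"translation":[0,0,0],"turn":[0,0,0]},{"claw":30,"translation":[0,0,0],"turn":[0,0,0]},{"claw":30,"translation":[0,0,0],"turn":[0,0,0]},{"claw":30,"translation":[0,0,0],"turn":[0,0,0]},{"claw":30,"translation":[0,0,0],"turn":[0,0,0]},{"claw":30,"translation":[0,0,0],"turn":[0,0,0]}]'
```

```text
t: 10.35
tool_pos: [0.4472, -0.1161, 0.0318]
tcp_rot: [-0.706, 0.707, -0.029, 0.029]
contact_force: [-1.3, 1.0, 0.9]
grip_width: 0.0394
```

```bash
python3 -m creep '[{"claw":60,"translation":[0,0,0],"turn":[0,0,0]},{"claw":80,"translation":[0,0,0],"turn":[0,0,0]},{"claw":100,"translation":[0,0,0],"turn":[0,0,0]},{"claw":100,"translation":[0,0,0],"turn":[0,0,0]},{"claw":100,"translation":[0,0,0],"turn":[0,0,0]},{"claw":100,"translation":[0,0,2],"turn":[0,0,0]},{"claw":100,"translation":[0,0,4],"turn":[0,0,0]},{"claw":100,"translation":[0,0,5],"turn":[0,0,0]}]'
python3 -m creep '[{"claw":100,"translation":[4,3.7,1.5],"turn":[0,0,0]},{"claw":100,"translation":[4,3.8,0],"turn":[0,0,0]},{"claw":100,"translation":[4,3.8,0],"turn":[0,0,0]},{"claw":100,"translation":[4,3.8,0],"turn":[0,0,0]},{"claw":100,"translation":[3.8,3.6,0],"turn":[0,0,0]},{"claw":100,"translation":[0,0,0],"turn":[0,0,0]},{"claw":100,"translation":[0,0,0],"turn":[0,0,0]},{"claw":100,"translation":[0,0,0],"turn":[0,0,0]}]'
python3 - <<'E'
from h import *
c=manip.capture("top");np.savez("top4.npz",**c);a=c["frame"][140:285,190:360]
cv2.imwrite("pics/top4.png",cv2.resize(a,None,fx=4,fy=4,interpolation=cv2.INTER_CUBIC)[:,:,::-1])
c=manip.capture("side");np.savez("side4.npz",**c);cv2.imwrite("pics/side4.png",cv2.resize(c["frame"][120:280,180:380],None,fx=4,fy=3.75,interpolation=cv2.INTER_CUBIC)[:,:,::-1])
E
```

```text
t: 11.35
tool_pos: [0.4466, -0.1159, 0.1425]
tcp_rot: [0.707, -0.706, 0.03, -0.028]
contact_force: [-0.4, -0.6, -0.1]
grip_width: 0.0885
t: 12.35
tool_pos: [0.6446, 0.0699, 0.157]
tcp_rot: [-0.706, 0.707, -0.029, 0.029]
contact_force: [0.1, 0.7, 0.1]
grip_width: 0.0882
```

View pics/top4.png

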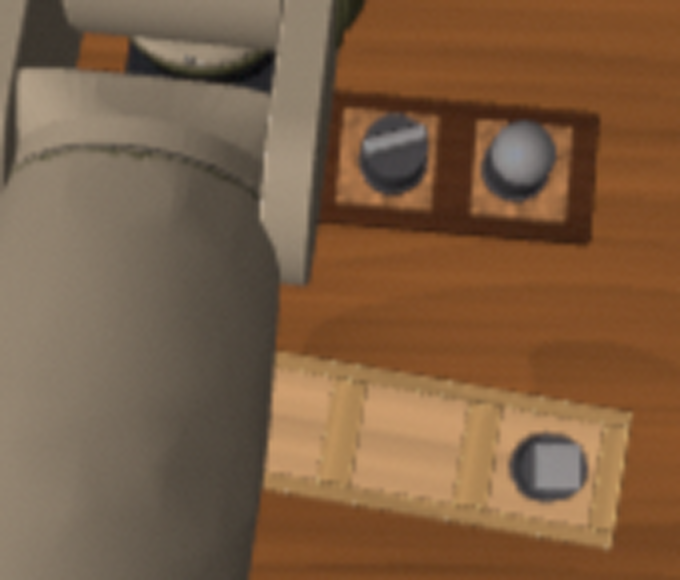

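The square stake stands upright inside the rightmost bay, at crop (550,467). Next the cone.

```bash
python3 -m creep '[{"claw":100,"translation":[0.2,0.2,-3],"turn":[0,0,0]},{"claw":100,"translation":[0,0,-3],"turn":[0,0,0]},{"claw":100,"translation":[0,0,-3],"turn":[0,0,0]},{"claw":100,"translation":[0,0,-2],"turn":[0,0,0]},{"claw":100,"translation":[0,0,-0.9],"turn":[0,0,0]},{"claw":50,"translation":[0,0,0],"turn":[0,0,0]},{"claw":35,"translation":[0,0,0],"turn":[0,0,0]},{"claw":30,"translation":[0,0,0],"turn":[0,0,0]}]' 30
python3 -m creep '[{"claw":30,"translation":[0,0,0],"turn":[0,0,0]},{"claw":30,"translation":[0,0,0],"turn":[0,0,0]},{"claw":30,"translation":[0,0,0],"turn":[0,0,0]},{"claw":30,"translation":[0,0,0],"turn":[0,0,0]},{"claw":30,"translation":[0,0,0.5],"turn":[0,0,0]},{"claw":30,"translation":[0,0,1],"turn":[0,0,0]},{"claw":30,"translation":[0,0,0.5],"turn":[0,0,0]},{"claw":30,"translation":[0,0,0],"turn":[0,0,0]}]'
```

```text
t: 13.45
tool_pos: [0.6475, 0.0729, 0.0386]
tcp_rot: [-0.707, 0.707, -0.028, 0.029]
contact_force: [-0.7, 0.3, 0.5]
grip_width: 0.06
t: 14.45
tool_pos: [0.6472, 0.0729, 0.0582]
tcp_rot: [-0.707, 0.707, -0.029, 0.029]
contact_force: [-0.6, 1.1, -5.3]
grip_width: 0.039
```

```bash
python3 -m creep '[{"claw":30,"translation":[0,0,3],"turn":[0,0,0]},{"claw":30,"translation":[0,0,4],"turn":[0,0,0]},{"claw":30,"translation":[-2,-1.2,2],"turn":[0,0,0]},{"claw":30,"translation":[-4,-2.3,0],"turn":[0,0,0]},{"claw":30,"translation":[-4,-2.3,0],"turn":[0,0,0]},{"claw":30,"translation":[-4,-2.3,0],"turn":[0,0,0]},{"claw":30,"translation":[-3.7,-2,0],"turn":[0,0,0]},{"claw":30,"translation":[-1,-0.6,0],"turn":[0,0,0]}]'
python3 -m creep '[{"claw":30,"translation":[0,0,0],"turn":[0,0,0]},{"claw":30,"translation":[0,0,-2],"turn":[0,0,0]},{"claw":30,"translation":[0,0,-3],"turn":[0,0,0]},{"claw":30,"translation":[0,0,-2],"turn":[0,0,0]},{"claw":30,"translation":[0,0,-1],"turn":[0,0,0]},{"claw":30,"translation":[0,0,0],"turn":[0,0,0]},{"claw":30,"translation":[0,0,0],"turn":[0,0,0]},{"claw":30,"translation":[0,0,0],"turn":[0,0,0]}]'
```

```text
t: 15.45
tool_pos: [0.4585, -0.0347, 0.1478]
tcp_rot: [0.707, -0.706, 0.03, -0.029]
contact_force: [0.6, 0.3, -5.9]
grip_width: 0.0392
t: 16.45
tool_pos: [0.4606, -0.0342, 0.0684]
tcp_rot: [-0.706, 0.707, -0.029, 0.029]
contact_force: [-0.8, -0.1, -4.8]
grip_width: 0.0393
```

```bash
python3 -m creep '[{"claw":30,"translation":[0,0,-1],"turn":[0,0,0]},{"claw":30,"translation":[0,0,-1],"turn":[0,0,0]},{"claw":30,"translation":[0,0,-0.8],"turn":[0,0,0]},{"claw":30,"translation":[0,0,-0.4],"turn":[0,0,0]},{"claw":30,"translation":[0,0,-0.1],"turn":[0,0,0]},{"claw":30,"translation":[0,0,-0.05],"turn":[0,0,0]},{"claw":30,"translation":[0,0,0],"turn":[0,0,0]},{"claw":30,"translation":[0,0,0],"turn":[0,0,0]}]'
python3 -m creep '[{"claw":30,"translation":[0,0,-0.05],"turn":[0,0,0]},{"claw":30,"translation":[0,0,-0.05],"turn":[0,0,0]},{"claw":30,"translation":[0,0,0],"turn":[0,0,0]},{"claw":30,"translation":[0,0,0],"turn":[0,0,0]},{"claw":30,"translation":[0,0,0],"turn":[0,0,0]},{"claw":30,"translation":[0,0,0],"turn":[0,0,0]},{"claw":30,"translation":[0,0,0],"turn":[0,0,0]},{"claw":30,"translation":[0,0,0],"turn":[0,0,0]}]'
```

```text
t: 17.45
tool_pos: [0.4602, -0.0342, 0.0344]
tcp_rot: [-0.706, 0.707, -0.029, 0.029]
contact_force: [0.6, 0.4, -5.5]
grip_width: 0.0394
t: 18.45
tool_pos: [0.4603, -0.0342, 0.0339]
tcp_rot: [-0.706, 0.707, -0.029, 0.029]
contact_force: [-3.7, 1.3, 5.3]
grip_width: 0.0394
```

```bash
python3 -m creep '[{"claw":60,"translation":[0,0,0],"turn":[0,0,0]},{"claw":80,"translation":[0,0,0],"turn":[0,0,0]},{"claw":100,"translation":[0,0,0],"turn":[0,0,0]},{"claw":100,"translation":[0,0,0],"turn":[0,0,0]},{"claw":100,"translation":[0,0,0],"turn":[0,0,0]},{"claw":100,"translation":[0,0,2],"turn":[0,0,0]},{"claw":100,"translation":[0,0,4],"turn":[0,0,0]},{"claw":100,"translation":[0,0,5],"turn":[0,0,0]}]'
python3 -m creep '[{"claw":100,"translation":[4,0.4,1.2],"turn":[0,0,0]},{"claw":100,"translation":[4.5,0.4,0],"turn":[0,0,0]},{"claw":100,"translation":[4.5,0.5,0],"turn":[0,0,0]},{"claw":100,"translation":[4.5,0.4,0],"turn":[0,0,0]},{"claw":100,"translation":[0,0,0],"turn":[0,0,0]},{"claw":100,"translation":[0,0,-2],"turn":[0,0,0]},{"claw":100,"translation":[0,0,0],"turn":[0,0,0]},{"claw":100,"translation":[0,0,0],"turn":[0,0,0]}]'
python3 - <<'E'
from h import *
c=manip.capture("side");np.savez("side5.npz",**c);cv2.imwrite("pics/side5.png",cv2.resize(c["frame"][120:280,180:380],None,fx=4,fy=3.75,interpolation=cv2.INTER_CUBIC)[:,:,::-1])
E
```

```text
t: 19.45
tool_pos: [0.4596, -0.034, 0.144]
tcp_rot: [0.707, -0.706, 0.03, -0.028]
contact_force: [1.2, -0.4, 0.4]
grip_width: 0.0877
t: 20.45
tool_pos: [0.635, -0.0172, 0.1361]
tcp_rot: [-0.706, 0.707, -0.029, 0.029]
contact_force: [-0.5, -0.3, 0.4]
grip_width: 0.0882
```

View pics/side5.png

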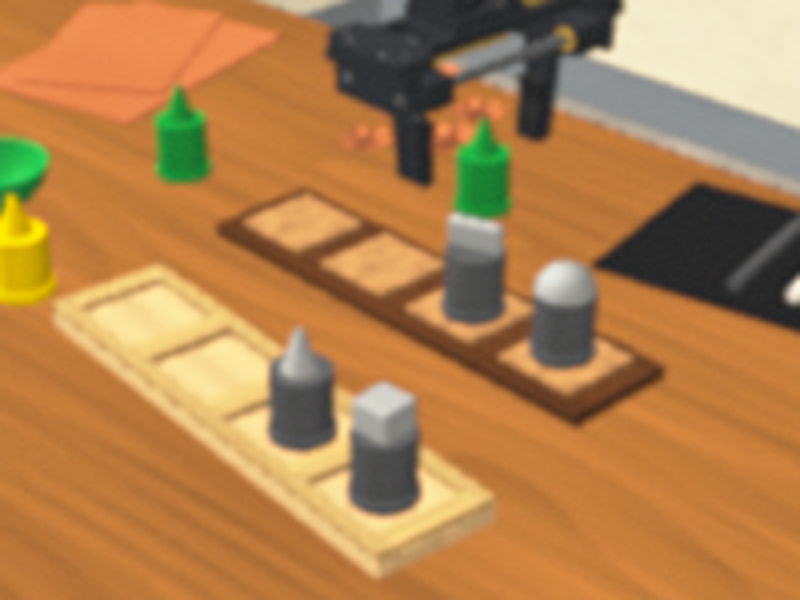

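Cone at (302,400) and square at (385,455) stand upright in the two right bays, with ridge and dome still on the board. Next the ridge.

```bash
python3 -m creep '[{"claw":100,"translation":[0,0,-2.5],"turn":[0,0,0]},{"claw":100,"translation":[0,0,-3],"turn":[0,0,0]},{"claw":100,"translation":[0,0,-2.8],"turn":[0,0,0]},{"claw":100,"translation":[0,0,-1.5],"turn":[0,0,0]},{"claw":100,"translation":[0,0,0],"turn":[0,0,0]},{"claw":50,"translation":[0,0,0],"turn":[0,0,0]},{"claw":35,"translation":[0,0,0],"turn":[0,0,0]},{"claw":30,"translation":[0,0,0],"turn":[0,0,0]}]' 30
python3 -m creep '[{"claw":30,"translation":[0,0,0],"turn":[0,0,0]},{"claw":30,"translation":[0,0,0],"turn":[0,0,0]},{"claw":30,"translation":[0,0,0],"turn":[0,0,0]},{"claw":30,"translation":[0,0,0],"turn":[0,0,0]},{"claw":30,"translation":[0,0,0.5],"turn":[0,0,0]},{"claw":30,"translation":[0,0,1],"turn":[0,0,0]},{"claw":30,"translation":[0,0,0.5],"turn":[0,0,0]},{"claw":30,"translation":[0,0,0],"turn":[0,0,0]}]'
```

```text
t: 21.5
tool_pos: [0.6354, -0.0172, 0.0378]
tcp_rot: [-0.706, 0.707, -0.029, 0.029]
contact_force: [0.8, -0.2, 0.3]
grip_width: 0.0601
t: 22.5
tool_pos: [0.6352, -0.0171, 0.0577]
tcp_rot: [-0.706, 0.707, -0.029, 0.029]
contact_force: [-0.8, 0.3, -6.1]
grip_width: 0.0389
```

```bash
python3 -m creep '[{"claw":30,"translation":[0,0,3],"turn":[0,0,0]},{"claw":30,"translation":[0,0,4],"turn":[0,0,0]},{"claw":30,"translation":[-2,0.8,2],"turn":[0,0,0]},{"claw":30,"translation":[-4,1.7,0],"turn":[0,0,0]},{"claw":30,"translation":[-4,1.7,0],"turn":[0,0,0]},{"claw":30,"translation":[-4,1.7,0],"turn":[0,0,0]},{"claw":30,"translation":[-2.3,0.9,0],"turn":[0,0,0]},{"claw":30,"translation":[0,0,0],"turn":[0,0,0]}]'
python3 -m creep '[{"claw":30,"translation":[0,0,0],"turn":[0,0,0]},{"claw":30,"translation":[0,0,-2],"turn":[0,0,0]},{"claw":30,"translation":[0,0,-3],"turn":[0,0,0]},{"claw":30,"translation":[0,0,-2],"turn":[0,0,0]},{"claw":30,"translation":[0,0,-1],"turn":[0,0,0]},{"claw":30,"translation":[0,0,0],"turn":[0,0,0]},{"claw":30,"translation":[0,0,0],"turn":[0,0,0]},{"claw":30,"translation":[0,0,0],"turn":[0,0,0]}]'
```

```text
t: 23.5
tool_pos: [0.471, 0.0514, 0.1474]
tcp_rot: [0.707, -0.706, 0.029, -0.029]
contact_force: [1.1, -0.2, -6.0]
grip_width: 0.0391
t: 24.5
tool_pos: [0.4725, 0.0508, 0.0679]
tcp_rot: [-0.706, 0.707, -0.029, 0.029]
contact_force: [0.1, -0.4, -5.5]
grip_width: 0.0391
```

```bash
python3 -m creep '[{"claw":30,"translation":[0,0,-1],"turn":[0,0,0]},{"claw":30,"translation":[0,0,-1],"turn":[0,0,0]},{"claw":30,"translation":[0,0,-0.8],"turn":[0,0,0]},{"claw":30,"translation":[0,0,-0.4],"turn":[0,0,0]},{"claw":30,"translation":[0,0,-0.1],"turn":[0,0,0]},{"claw":30,"translation":[0,0,-0.05],"turn":[0,0,0]},{"claw":30,"translation":[0,0,0],"turn":[0,0,0]},{"claw":30,"translation":[0,0,0],"turn":[0,0,0]}]'
python3 -m creep '[{"claw":30,"translation":[0,0,-0.05],"turn":[0,0,0]},{"claw":30,"translation":[0,0,-0.05],"turn":[0,0,0]},{"claw":30,"translation":[0,0,0],"turn":[0,0,0]},{"claw":30,"translation":[0,0,0],"turn":[0,0,0]},{"claw":30,"translation":[0,0,0],"turn":[0,0,0]},{"claw":30,"translation":[0,0,0],"turn":[0,0,0]},{"claw":30,"translation":[0,0,0],"turn":[0,0,0]},{"claw":30,"translation":[0,0,0],"turn":[0,0,0]}]'
```

```text
t: 25.5
tool_pos: [0.4722, 0.0509, 0.0339]
tcp_rot: [-0.707, 0.707, -0.029, 0.029]
contact_force: [-0.0, -0.5, -6.1]
grip_width: 0.039
t: 26.5
tool_pos: [0.4723, 0.0509, 0.0333]
tcp_rot: [-0.706, 0.707, -0.029, 0.029]
contact_force: [-2.5, 0.2, 6.3]
grip_width: 0.0391
```

```bash
python3 -m creep '[{"claw":60,"translation":[0,0,0],"turn":[0,0,0]},{"claw":80,"translation":[0,0,0],"turn":[0,0,0]},{"claw":100,"translation":[0,0,0],"turn":[0,0,0]},{"claw":100,"translation":[0,0,0],"turn":[0,0,0]},{"claw":100,"translation":[0,0,0],"turn":[0,0,0]},{"claw":100,"translation":[0,0,2],"turn":[0,0,0]},{"claw":100,"translation":[0,0,4],"turn":[0,0,0]},{"claw":100,"translation":[0,0,5],"turn":[0,0,0]}]'
python3 -m creep '[{"claw":100,"translation":[4,-3.7,1.2],"turn":[0,0,0]},{"claw":100,"translation":[4,-3.7,0],"turn":[0,0,0]},{"claw":100,"translation":[4,-3.7,0],"turn":[0,0,0]},{"claw":100,"translation":[4.1,-3.6,0],"turn":[0,0,0]},{"claw":100,"translation":[0,0,0],"turn":[0,0,0]},{"claw":100,"translation":[0,0,-2],"turn":[0,0,0]},{"claw":100,"translation":[0,0,0],"turn":[0,0,0]},{"claw":100,"translation":[0,0,0],"turn":[0,0,0]}]'
python3 -m creep '[{"claw":100,"translation":[0,0,-2.5],"turn":[0,0,0]},{"claw":100,"translation":[0,0,-3],"turn":[0,0,0]},{"claw":100,"translation":[0,0,-2.8],"turn":[0,0,0]},{"claw":100,"translation":[0,0,-1.5],"turn":[0,0,0]},{"claw":100,"translation":[0,0,0],"turn":[0,0,0]},{"claw":50,"translation":[0,0,0],"turn":[0,0,0]},{"claw":35,"translation":[0,0,0],"turn":[0,0,0]},{"claw":30,"translation":[0,0,0],"turn":[0,0,0]}]' 30
python3 -m creep '[{"claw":30,"translation":[0,0,0],"turn":[0,0,0]},{"claw":30,"translation":[0,0,0],"turn":[0,0,0]},{"claw":30,"translation":[0,0,0],"turn":[0,0,0]},{"claw":30,"translation":[0,0,0],"turn":[0,0,0]},{"claw":30,"translation":[0,0,0.5],"turn":[0,0,0]},{"claw":30,"translation":[0,0,1],"turn":[0,0,0]},{"claw":30,"translation":[0,0,0.5],"turn":[0,0,0]},{"claw":30,"translation":[0,0,0],"turn":[0,0,0]}]'
```

```text
t: 27.5
tool_pos: [0.4716, 0.0509, 0.1435]
tcp_rot: [0.707, -0.706, 0.03, -0.028]
contact_force: [1.7, -0.1, -0.1]
grip_width: 0.088
t: 28.5
tool_pos: [0.6331, -0.0956, 0.1356]
tcp_rot: [-0.706, 0.707, -0.029, 0.029]
contact_force: [0.8, -0.1, 0.2]
grip_width: 0.0884
t: 29.5
tool_pos: [0.6333, -0.0962, 0.0373]
tcp_rot: [-0.706, 0.707, -0.029, 0.029]
contact_force: [-0.5, -0.3, -0.2]
grip_width: 0.0602
t: 30.5
tool_pos: [0.6333, -0.0961, 0.0572]
tcp_rot: [-0.706, 0.707, -0.029, 0.029]
contact_force: [-0.3, -0.3, -6.0]
grip_width: 0.0392
```

```bash
python3 -m creep '[{"claw":30,"translation":[0,0,3],"turn":[0,0,0]},{"claw":30,"translation":[0,0,4],"turn":[0,0,0]},{"claw":30,"translation":[-2,3.1,2],"turn":[0,0,0]},{"claw":30,"translation":[-3,4.5,0],"turn":[0,0,0]},{"claw":30,"translation":[-3,4.5,0],"turn":[0,0,0]},{"claw":30,"translation":[-3,4.5,0],"turn":[0,0,0]},{"claw":30,"translation":[-2.9,4.5,0],"turn":[0,0,0]},{"claw":30,"translation":[-1,2,0],"turn":[0,0,0]}]'
python3 -m creep '[{"claw":30,"translation":[0,0,0],"turn":[0,0,0]},{"claw":30,"translation":[0,0,-2],"turn":[0,0,0]},{"claw":30,"translation":[0,0,-3],"turn":[0,0,0]},{"claw":30,"translation":[0,0,-2],"turn":[0,0,0]},{"claw":30,"translation":[0,0,-1],"turn":[0,0,0]},{"claw":30,"translation":[0,0,0],"turn":[0,0,0]},{"claw":30,"translation":[0,0,0],"turn":[0,0,0]},{"claw":30,"translation":[0,0,0],"turn":[0,0,0]}]'
```

```text
t: 31.5
tool_pos: [0.4823, 0.1368, 0.1468]
tcp_rot: [0.707, -0.706, 0.029, -0.028]
contact_force: [0.3, -0.1, -4.7]
grip_width: 0.0391
t: 32.5
tool_pos: [0.4845, 0.1349, 0.0674]
tcp_rot: [0.707, -0.706, 0.029, -0.029]
contact_force: [0.7, -0.1, -5.1]
grip_width: 0.0389
```

```bash
python3 -m creep '[{"claw":30,"translation":[0,0,-1],"turn":[0,0,0]},{"claw":30,"translation":[0,0,-1],"turn":[0,0,0]},{"claw":30,"translation":[0,0,-0.8],"turn":[0,0,0]},{"claw":30,"translation":[0,0,-0.4],"turn":[0,0,0]},{"claw":30,"translation":[0,0,-0.1],"turn":[0,0,0]},{"claw":30,"translation":[0,0,-0.05],"turn":[0,0,0]},{"claw":30,"translation":[0,0,0],"turn":[0,0,0]},{"claw":30,"translation":[0,0,0],"turn":[0,0,0]}]'
python3 -m creep '[{"claw":30,"translation":[0,0,-0.05],"turn":[0,0,0]},{"claw":30,"translation":[0,0,-0.05],"turn":[0,0,0]},{"claw":30,"translation":[0,0,0],"turn":[0,0,0]},{"claw":30,"translation":[0,0,0],"turn":[0,0,0]},{"claw":30,"translation":[0,0,0],"turn":[0,0,0]},{"claw":30,"translation":[0,0,0],"turn":[0,0,0]},{"claw":30,"translation":[0,0,0],"turn":[0,0,0]},{"claw":30,"translation":[0,0,0],"turn":[0,0,0]}]'
```

```text
t: 33.5
tool_pos: [0.4842, 0.1349, 0.0334]
tcp_rot: [0.707, -0.707, 0.029, -0.029]
contact_force: [-0.3, -0.0, -5.4]
grip_width: 0.0392
t: 34.5
tool_pos: [0.4842, 0.1349, 0.0328]
tcp_rot: [0.707, -0.707, 0.029, -0.029]
contact_force: [-2.7, -0.8, 5.7]
grip_width: 0.0391
```

```bash
python3 -m creep '[{"claw":60,"translation":[0,0,0],"turn":[0,0,0]},{"claw":80,"translation":[0,0,0],"turn":[0,0,0]},{"claw":100,"translation":[0,0,0],"turn":[0,0,0]},{"claw":100,"translation":[0,0,0],"turn":[0,0,0]},{"claw":100,"translation":[0,0,0],"turn":[0,0,0]},{"claw":100,"translation":[0,0,2],"turn":[0,0,0]},{"claw":100,"translation":[0,0,4],"turn":[0,0,0]},{"claw":100,"translation":[0,0,5],"turn":[0,0,0]}]'
python3 -m creep '[{"claw":100,"translation":[0,0,5],"turn":[0,0,0]},{"claw":100,"translation":[0,-2,5],"turn":[0,0,0]},{"claw":100,"translation":[-1,-5,0],"turn":[0,0,0]},{"claw":100,"translation":[-1,-5,0],"turn":[0,0,0]},{"claw":100,"translation":[-1,-5,0],"turn":[0,0,0]},{"claw":100,"translation":[-1,-5,0],"turn":[0,0,0]},{"claw":100,"translation":[-1,-5,0],"turn":[0,0,0]},{"claw":100,"translation":[-1,-5,0],"turn":[0,0,0]}]'
python3 -m creep '[{"claw":100,"translation":[-1,-5,0],"turn":[0,0,0]},{"claw":100,"translation":[-1,-5,0],"turn":[0,0,0]},{"claw":100,"translation":[-1,-5,0],"turn":[0,0,0]},{"claw":100,"translation":[-1,-4,0],"turn":[0,0,0]},{"claw":100,"translation":[-1,-2,0],"turn":[0,0,0]},{"claw":100,"translation":[0,0,0],"turn":[0,0,0]},{"claw":100,"translation":[0,0,0],"turn":[0,0,0]},{"claw":100,"translation":[0,0,0],"turn":[0,0,0]}]'
python3 - <<'E'
from h import *
c=manip.capture("top");np.savez("top6.npz",**c);cv2.imwrite("pics/top6.png",cv2.resize(c["frame"][100:340],None,fx=1.4,fy=2.0,interpolation=cv2.INTER_CUBIC)[:,:,::-1])
c=manip.capture("side");np.savez("side6.npz",**c);cv2.imwrite("pics/side6.png",c["frame"][:,:,::-1])
E
```

```text
t: 35.5
tool_pos: [0.4836, 0.1348, 0.1429]
tcp_rot: [-0.706, 0.707, -0.03, 0.028]
contact_force: [0.6, -0.0, -0.5]
grip_width: 0.0883
t: 36.5
tool_pos: [0.4235, -0.1867, 0.2423]
tcp_rot: [-0.706, 0.707, -0.029, 0.029]
contact_force: [1.7, 0.1, 0.0]
grip_width: 0.0882
t: 37.5
tool_pos: [0.3747, -0.3941, 0.2425]
tcp_rot: [-0.706, 0.707, -0.028, 0.029]
contact_force: [-0.7, 0.7, -0.2]
grip_width: 0.0882
```

View pics/top6.png

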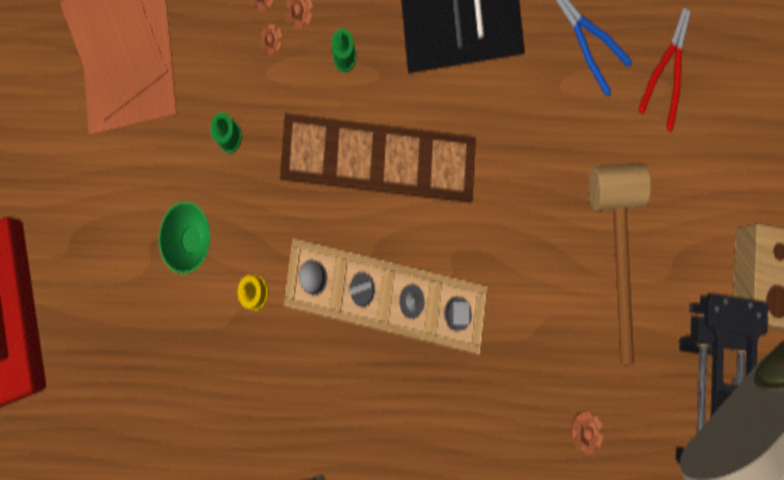

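View pics/side6.png

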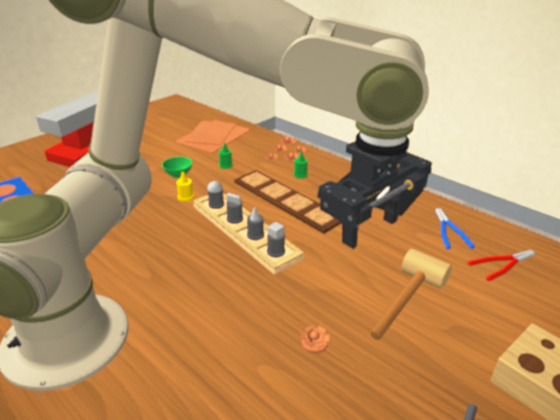

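Both views show all four stakes upright in the rack. In the stretched top crop they run, left to right, dome (312,277), ridge (362,289), cone (412,300), square (459,314). The board is empty, the mallet, bowl and flower haven't moved, and the robot is clear. I'll hand in.

```bash
python3 -c "
from rig import manip
print(manip.sign_off())"
```

```text
the job is handed in; nothing more can be done
None
```

The four stakes are now in the rack in reverse order: dome, ridge, cone, square from left to right. The board had them as square, cone, ridge, dome. I handed the job in at about 37.5 s.

- **Placing:** I lowered each stake in steps of 0.5 to 1 mm until the wrist force showed contact, then released it. Contact pressed with only about 1 to 6 N.
- **Last checks:** The final top and side pictures show all four upright, one in each bay, with the board empty and the robot clear. By eye, the mallet, bowl and copper flower had not moved; I did not measure this.
- **One disagreement:** With the square stake held, a wrist-camera reading put it about 12 mm off along y. The side view disagreed, placing its foot within a few mm of the tool. I trusted the side view, and the later top view showed that stake inside its bay.

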